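# Clip the hook-on tray onto the drawer rim against the sprung bumper

## Robot

A 7-joint arm with a two-finger parallel gripper is mounted at the origin on the work surface. World frame = base frame: x ahead of the robot, y to its left, z up, the work surface at z = 0. Lengths are in mm, angles in rad, forces in N, time in s.
With the tool pointing down it reaches from about 400 to 875 mm from the base axis. Payload 6.5 kg.
Tool frame: the origin (TCP) lies between the finger pads; the fingertips stand 14 mm ahead of it and the grasp point (between the pads) lies 5 mm behind it; z points along the fingers, y is the line along which they close (so a half turn about z gives the same grasp; the last joint's range is limited). The gripper opens to 88 mm and grips with 3 to 60 N. Pads are 18 mm wide; open, the fingers measure 123 mm over their backs; the gripper's body (75 mm by 187 mm) begins 45 mm behind the grasp point.
Start: joints at [1.143, 0.536, -0.004, 1.538, 0.003, 1.067, -0.071], TCP at [230.069, -607.913, 252.716] pointing down, gripper open.
Joint ranges: [-2.7, 2.7], [-0.37, 2.16], [-1.27, 1.26], [0.24, 2.4], [-1.31, 4.45], [0.19, 1.91], [-2.76, 2.76]. Speed limits (rad/s): [2.39, 2.39, 3.14, 3.14, 3.14, 3.14, 3.14].

## Interface

Orientations are given as a unit quaternion [w, x, y, z].
In Python, from cell import * gives the robot as it stands.
- The arm moves only by the tool jog_arm, never from a script. Its argument "targets" is one flat list of numbers, 6 for each row, row after row: the shift along the tool's x, y, z in m, then the turn, a rotation vector about the tool's x, y, z in degrees. A call has exactly 8 rows; each row shifts and turns the commanded pose from where the row before left it, along the tool's axes as they then stand; what a row does not reach is not made up. A row lasts 1/8 s, in which the tool goes at most 62.5 mm and 10.7 degrees, less where a joint would pass 70% of its speed; a pose out of reach is approached as far as the arm can. A call with a gripper value outside its range is refused whole. "jaw" is the opening in per cent of the stroke, from 0 (shut) to 100 (fully open), set as the call begins (left out, the last holds). The fingers move at their own pace and stop on an object; the grip force is fixed at half the most. Time passes only in rows, so rows that do not move let the fingers close, or fill a call up. It gives the time, the measured TCP pose, the force, the opening and the grip force at its end, in the units of the state.
- state(): the state, without advancing time (a new reading comes with each control period).
- camera(name): name is "scene" or "top" or "wrist"; returns (picture, depth): 420x560x3 uint8, red, green, blue; 420x560 float32, mm along the optical axis (not along the pixel's ray), 0 where there is no reading.
- get_calibration(name): a dict with "fx", "fy", "cx", "cy" (pixels), "world_from_camera" (4x4, takes a point from camera to world coordinates). Camera axes: x right, y down, z forward; pixel columns grow to the right and rows downward; lengths in mm; the calibration is good to about 2 mm. A picture is of the moment at which its call begins: read the wrist's pose just before it. get_calibration takes no time and is no camera call; for the wrist camera it gives the pose at the moment of the call.
- sign_off(): hands the job in; it is judged then, once.
The state is a dict: "clock": time; "joint_positions": joint angles; "joint_velocities": joint speeds; "joint_torque": joint torques, N m; "position": TCP position; "orientation": TCP orientation; "ft_force": force on the tool from outside, world axes, zero at the start; "torque": the same for the moment, N m; "finger_gap": finger opening in mm; "grip_force": force on a finger pad.
Only numpy, scipy, OpenCV 4.12 (cv2) and the standard library are available. Lean on these libraries where they do the work, as an engineer would, in place of code of your own. Each camera call takes 0.05 s, during which the arm holds its last target. There are 200 camera calls.

## Task

Pick up the small steel hook-on tray and hang it by its hook over the left side board of the open drawer, cup inside the drawer and clear of the bumper, and press its clip down until the hook sits fully on the rim. Then slide the hanging tray along the rim towards the drawer's front, feeling for the sprung bumper, until the bumper is pushed about half way in (never right to its stop), and let go so that the clip keeps it there. Be gentle: do not press hard on the rim, do not shove the drawer along its runners, and leave the fittings on its bottom alone.

Things in the scene. Friction and masses are not known exactly. Their poses are not given: they have to be found in the camera images.
- tray: Open steel cup 80 (x) x 50 (y) x 45 mm high, 3 mm sheet, 0.2 to 0.3 kg, standing on the bench at first; origin centre of underside, z up. On its +y side a 50 mm wide back plate, outer face at y = 25 mm like the cup's back wall, rises to the hook bridge (underside z = 67, top z = 70, y = 25 to 48). An oak grip block stands on the bridge; a sprung tongue hangs from it.
- grip (a point): Centre of the oak grip block, 40 (x) x 10 (y) x 30 mm high, at x = 0, y = 31, z = 85 mm of the tray (block z = 70 to 100); axes as the tray's. Fingers fit on its two y faces from above.
- tongue (a point): Tongue's top, on the face towards the back plate, at y = 34, z = 66 mm of the tray at rest. Straight to z = 44, then flares outward at 40 degrees to z = 28, so the mouth is about 23 mm wide. 36 mm wide. Rest gap to the back plate 9 mm; springs outward up to 10 mm: about 9 N on the 12 mm board, 1.2 N more per mm. Pushing the clip down over the board or along it takes about 8 to 15 N.
- hook (a point): Middle of the underside of the tray's hook bridge, at x = 0, y = 31, z = 67 mm of the tray; turns with the tray. It rests on the board's top, at the height of rim, when the hook is fully down.
- rim (a point): Top edge of the drawer's left board, mid-thickness (board 12 mm), 210 mm behind the outer face of the drawer front. x along the board into the chest, y outward to the left (drawer inside is -y), z up; moves with the drawer. Drawer floor 90 mm below. Front's inner face at x = -192 mm; chest, 30 mm higher than the rim, from x = +30 to +70 on. Rim always free of bumper and chest from x = -105 to +25.
- bumper (a joint): How far the sprung bumper is pressed in, m: 0 out, 0.012 at its stop. An 18 mm rubber nose facing away from the drawer front, in a wood block on the left board's inside, 32 mm below the rim, 15 mm in from the board: meets the end wall of the hung cup. Its tip rests at x = -148 to -108 mm of rim, not measured: feel for it. Spring 3 N + 0.35 N per mm, less than the clip's grip.
- drawer (a joint): How far the drawer has been shifted on its runners from where it was at the start, m; positive further into the chest. The old runners let it move only under about 35 N.
- plug: Black cast iron pipe plug, 50 mm flange, square head, 40 mm high, lying on the drawer's floor; origin under its centre. Leave alone.
- valve: Green painted ball valve, 76 mm body, 98 mm with its flat lever, 51 mm high, on the drawer's floor; origin under its centre. Leave alone.
- nut: Brass compression nut, 30 mm across flats, 16 mm high, on the drawer's floor; origin under its centre. Leave alone.
- clamp: Steel T-bolt clamp ring, 66 mm across, 16 mm high, with a square bolt head, on the drawer's floor; origin under the ring's centre. Leave alone.
Not all that is in view belongs to the job. Several things look just like the tray: the one meant starts farthest to the robot's right.

How it is judged (in metres and radians):
On the way, in this order (a step that is already met when the one before it is completed fails the run):
1. the tray hangs with its hook fully down on the left board's rim, clear of the bumper (z of hook in the frame of rim between -0.003 and 0.0025 m and y of hook in the frame of rim between -0.006 and 0.006 m and angle between the x axis of tray and the x axis of rim, either way round below 0.1 rad and angle between tray's own z axis and vertical below 0.1 rad and value of joint bumper below 0.001 m and y of tray in the frame of rim below -0.02 m), for 0.2 s.
2. slid along the rim until the bumper is pushed part way in (value of joint bumper between 0.003 and 0.0095 m and z of hook in the frame of rim below 0.004 m), for 0.2 s.
At the end, for the whole second after the job is handed in: The tray hangs by its hook on the left board, cup inside, hook within 2.5 mm of fully down on the rim, level and in line with the board within 0.1 rad, released and at rest, with the bumper held pressed in between 3 and 9.5 mm (z of hook in the frame of rim between -0.003 and 0.0025 m and y of hook in the frame of rim between -0.006 and 0.006 m and angle between the x axis of tray and the x axis of rim, either way round below 0.1 rad and angle between tray's own z axis and vertical below 0.1 rad and value of joint bumper between 0.003 and 0.0095 m and linear speed of tray below 0.01 m/s and y of tray in the frame of rim below -0.02 m); the robot touches nothing.
It fails at once if the tray pressed on the drawer with over 60 N in all, the clip's own pinch of about 20 N included (contact force between tray and drawer above 60 N).
It fails at once if the bumper driven in to its stop (value of joint bumper above 0.0115 m).
It fails at once if the drawer shoved more than 8 mm along its runners (value of joint drawer above 0.008 m or value of joint drawer below -0.008 m).
It fails at once if a fitting on the drawer's floor moved more than 25 mm (distance of any of plug, valve, nut, clamp from where it was at the start of the episode above 0.025 m).
It also fails if it takes over 72 s, if anything falls off the work surface, if the arm or the gripper's body presses on something with over 40 N, if the wrist force passes 120 N, or if a joint passes its speed limit or range.

## Working session

There is one attempt and no reset: what is moved stays moved. The work goes in short steps, Python scripts to look and compute and a tool call to move; the robot and the scene stay as the last step left them, time stands still between calls to the robot, and variables do not carry over. Pictures are saved under pics/ and viewed, at most 10 in all, crops included, and the job is handed in when it is done.

Besides the shell and the picture viewer there is one more tool, called after "Emit:" as name(argument=value, ...) on one line, values as JSON. jog_arm: Moves the arm, as the interface text tells. Its arguments: {"type":"object","properties":{"targets":{"type":"array","items":{"type":"number"}},"jaw":{"type":"number"}},"required":["targets"]}

```bash
mkdir -p pics; python3 - <<'E'
from cell import *
import cv2,numpy as np
s=state();print(s['clock'],s['position'],s['orientation'],s['finger_gap'])
for n in("scene","top"):
    p,d=camera(n);cv2.imwrite(f'pics/{n}0.png',p[:,:,::-1]);np.save(f'pics/{n}0.npy',d)
    c=get_calibration(n);print(n,c['fx'],c['cx'],c['cy'],np.round(c['world_from_camera'],3).tolist())
E
```

```text
0.0 [ 229.83179387 -607.38729025  251.85077654] [-8.23035980e-04  9.83679142e-01  1.79929497e-01 -2.10888261e-04] 88.25040406897473
scene 384.33700317209104 282.54220333117905 210.29840707866683 [[0.61, 0.68, -0.406, 859.936], [0.792, -0.522, 0.315, -206.621], [0.002, -0.514, -0.858, 729.707], [0.0, 0.0, 0.0, 1.0]]
top 407.6583892115652 286.6319203818713 215.32656528456178 [[0.013, -0.997, 0.081, 454.565], [-1.0, -0.014, -0.019, 47.228], [0.02, -0.08, -0.997, 880.926], [0.0, 0.0, 0.0, 1.0]]
```

View pics/top0.png

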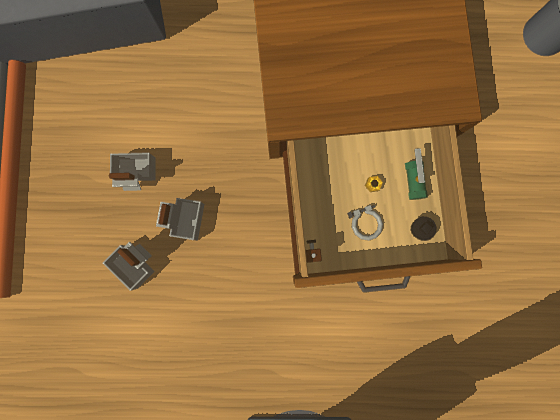

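View pics/scene0.png

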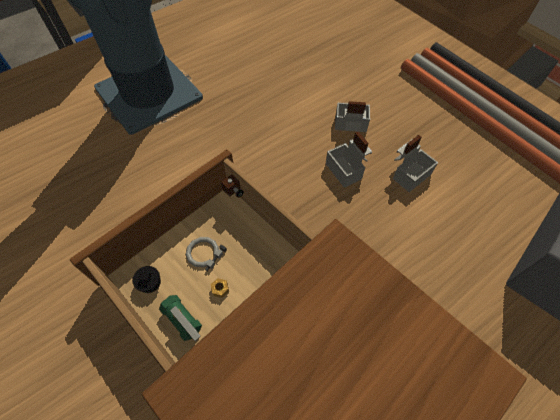

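The top view shows three trays, and the rightmost one (grip block at about (165,215), cup at about (186,218)) is the target. The drawer's left board runs from (288,140) to (297,275), with the bumper block at about (313,255). The scene view agrees with this layout. Next I measure.

```bash
cat > h.py <<'E'
from cell import *
import cv2,numpy as np
def cloud(n,d,c=None):
    c=c or get_calibration(n);T=np.array(c['world_from_camera'])
    v,u=np.mgrid[:d.shape[0],:d.shape[1]]
    P=np.stack([(u-c['cx'])/c['fx']*d,(v-c['cy'])/c['fy']*d,d],-1)
    return P@T[:3,:3].T+T[:3,3]
def rect(pts):  # centre, long-axis angle(deg), size in xy
    (c,s,a)=cv2.minAreaRect(pts[:,:2].astype(np.float32))
    if s[0]<s[1]: a+=90; s=s[::-1]
    return np.round(c,1),round((a+90)%180-90,1),np.round(s,1)
E
python3 - <<'E'
from h import *
d=np.load('pics/top0.npy');W=cloud('top',d);x,y,z=W[...,0],W[...,1],W[...,2]
print('bench',np.median(z[330:400,50:200]))
m=np.zeros(d.shape,bool);m[190:245,150:212]=1
for a,b in((80,120),(62,80),(35,62)):
    q=W[m&(z>a)&(z<b)];print(a,b,len(q),q.mean(0).round(1),rect(q),np.median(q[:,2]))
for r in range(145,270,15):
    print(r,[(u,*W[r,u].round(0).astype(int)) for u in range(280,308,2)])
E
```

```text
bench 0.8330143294461436
80 120 169 [517.1 269.1  96.2] (array([517.4, 270.5]), -8.4, array([39.8, 10.6])) 99.12053176439235
62 80 191 [516.5 272.1  70.5] (array([518. , 274.8]), -9.4, array([49.7, 27.4])) 70.53613873035692
35 62 302 [513.5 241.9  45. ] (array([512.8, 240.4]), -8.4, array([80. , 50.9])) 44.7099980101583
145 [(280, np.int64(675), np.int64(47), np.int64(21)), (282, np.int64(671), np.int64(43), np.int64(40)), (284, np.int64(671), np.int64(39), np.int64(39)), (286, np.int64(669), np.int64(35), np.int64(46)), (288, np.int64(650), np.int64(32), np.int64(119)), (290, np.int64(650), np.int64(28), np.int64(122)), (292, np.int64(651), np.int64(24), np.int64(119)), (294, np.int64(674), np.int64(18), np.int64(30)), (296, np.int64(673), np.int64(13), np.int64(33)), (298, np.int64(674), np.int64(9), np.int64(30)), (300, np.int64(674), np.int64(5), np.int64(27)), (302, np.int64(673), np.int64(1), np.int64(32)), (304, np.int64(674), np.int64(-4), np.int64(29)), (306, np.int64(674), np.int64(-8), np.int64(30))]
160 [(280, np.int64(647), np.int64(47), np.int64(0)), (282, np.int64(647)
[... 4851 characters left out ...]
]
265 [(280, np.int64(419), np.int64(44), np.int64(2)), (282, np.int64(419), np.int64(39), np.int64(3)), (284, np.int64(419), np.int64(35), np.int64(1)), (286, np.int64(419), np.int64(31), np.int64(2)), (288, np.int64(419), np.int64(26), np.int64(2)), (290, np.int64(419), np.int64(22), np.int64(0)), (292, np.int64(419), np.int64(18), np.int64(-2)), (294, np.int64(421), np.int64(15), np.int64(38)), (296, np.int64(421), np.int64(11), np.int64(39)), (298, np.int64(421), np.int64(7), np.int64(38)), (300, np.int64(424), np.int64(7), np.int64(115)), (302, np.int64(424), np.int64(3), np.int64(119)), (304, np.int64(424), np.int64(0), np.int64(121)), (306, np.int64(424), np.int64(-4), np.int64(118))]
```

```bash
cat >> h.py <<'E'
from scipy.spatial.transform import Rotation as R
def down(az):  # tool pointing down, tool x at azimuth az (deg)
    a=np.radians(az);X=np.array([np.cos(a),np.sin(a),0]);Z=np.array([0,0,-1.]);return np.stack([X,np.cross(Z,X),Z],1)
def toolaz(s=None):
    s=s or state();q=s['orientation'];M=R.from_quat([*q[1:],q[0]]).as_matrix();return np.degrees(np.arctan2(M[1,0],M[0,0]))
def rows(pos,az):  # world TCP list (mm) and azimuth list incl. start -> tool rows
    for i in range(1,len(pos)):
        A=down(az[i-1]);d=A.T@(np.array(pos[i])-pos[i-1])/1000
        print(','.join(f'{v:.4f}' for v in d)+f',0,0,{-(az[i]-az[i-1]):.1f}',end=',\n' if i%8==0 else ', ')
    print()
E
python3 - <<'E'
from h import *
d=np.load('pics/top0.npy');W=cloud('top',d)
m=np.zeros(d.shape,bool);m[140:272,284:312]=1
q=W[m&(W[...,2]>117)&(W[...,2]<124)]
vx,vy,x0,y0=cv2.fitLine(q[:,:2].astype(np.float32),cv2.DIST_HUBER,0,.01,.01).ravel()
print('board dir',np.degrees(np.arctan2(vy,vx)),'pt',x0,y0,'z',np.median(q[:,2]),len(q))
e=np.array([vx,vy]);n=np.array([-vy,vx]);t=(q[:,:2]-[x0,y0])@n;print(np.percentile(t,[2,98]),((q[:,:2]-[x0,y0])@e).min(),((q[:,:2]-[x0,y0])@e).max())
# front: profile along a line 60mm inside the board
m=np.zeros(d.shape,bool);m[240:300,330:450]=1
F=W[m&(W[...,2]>110)];s=(F[:,:2]-[x0,y0])@e;print('front along e',np.percentile(s,[1,5,50,95,99]),np.median(F[:,2]))
s0=state();p0=s0['position'];a0=toolaz(s0);print(a0,[int(v) for v in p0])
az=np.linspace(np.degrees(np.arctan2(p0[1],p0[0])),27.6,25);r=np.linspace(np.hypot(*p0[:2]),583,25);z=np.linspace(p0[2],215,25)
rows([np.array([r[i]*np.cos(np.radians(az[i])),r[i]*np.sin(np.radians(az[i])),z[i]]) for i in range(25)],np.linspace(a0,171.5,25))
E
```

```text
board dir 6.547841 pt 533.8941 13.512932 z 120.42599939805535 834
[-5.91821986  5.70636182] -122.27806241009078 127.11219939853699
front along e [-150.49760812 -149.5375957  -140.89041846 -132.74811373  -74.96701245] 122.47736117731017
20.734745985442608 [229, -607, 251]
0.0455,-0.0044,0.0015,0,0,-6.3, 0.0455,-0.0026,0.0015,0,0,-6.3, 0.0453,-0.0008,0.0015,0,0,-6.3, 0.0451,0.0010,0.0015,0,0,-6.3, 0.0449,0.0027,0.0015,0,0,-6.3, 0.0445,0.0044,0.0015,0,0,-6.3, 0.0441,0.0061,0.0015,0,0,-6.3, 0.0437,0.0078,0.0015,0,0,-6.3,
0.0431,0.0095,0.0015,0,0,-6.3, 0.0426,0.0111,0.0015,0,0,-6.3, 0.0419,0.0127,0.0015,0,0,-6.3, 0.0412,0.0142,0.0015,0,0,-6.3, 0.0404,0.0157,0.0015,0,0,-6.3, 0.0396,0.0172,0.0015,0,0,-6.3, 0.0387,0.0187,0.0015,0,0,-6.3, 0.0378,0.0201,0.0015,0,0,-6.3,
0.0368,0.0214,0.0015,0,0,-6.3, 0.0358,0.0227,0.0015,0,0,-6.3, 0.0347,0.0240,0.0015,0,0,-6.3, 0.0336,0.0252,0.0015,0,0,-6.3, 0.0325,0.0264,0.0015,0,0,-6.3, 0.0313,0.0275,0.0015,0,0,-6.3, 0.0300,0.0286,0.0015,0,0,-6.3, 0.0288,0.0296,0.0015,0,0,-6.3,
```

Emit:
jog_arm(targets=[0.0455, -0.0044, 0.0015, 0, 0, -6.3, 0.0455, -0.0026, 0.0015, 0, 0, -6.3, 0.0453, -0.0008, 0.0015, 0, 0, -6.3, 0.0451, 0.001, 0.0015, 0, 0, -6.3, 0.0449, 0.0027, 0.0015, 0, 0, -6.3, 0.0445, 0.0044, 0.0015, 0, 0, -6.3, 0.0441, 0.0061, 0.0015, 0, 0, -6.3, 0.0437, 0.0078, 0.0015, 0, 0, -6.3], jaw=50)

```text
clock: 1.1
position: [501.6, -376.3, 240.2]
orientation: [-0.0, 0.812, 0.583, -0.0]
ft_force: [0.5, 0.1, 0.1]
finger_gap: 44.4
grip_force: 0.0
```

Emit:
jog_arm(targets=[0.0431, 0.0095, 0.0015, 0, 0, -6.3, 0.0426, 0.0111, 0.0015, 0, 0, -6.3, 0.0419, 0.0127, 0.0015, 0, 0, -6.3, 0.0412, 0.0142, 0.0015, 0, 0, -6.3, 0.0404, 0.0157, 0.0015, 0, 0, -6.3, 0.0396, 0.0172, 0.0015, 0, 0, -6.3, 0.0387, 0.0187, 0.0015, 0, 0, -6.3, 0.0378, 0.0201, 0.0015, 0, 0, -6.3])

```text
clock: 2.1
position: [601.7, -48.2, 228.3]
orientation: [-0.0, 0.487, 0.873, -0.0]
ft_force: [-0.3, -0.5, 0.4]
finger_gap: 44.1
grip_force: 0.0
```

Emit:
jog_arm(targets=[0.0368, 0.0214, 0.0015, 0, 0, -6.3, 0.0358, 0.0227, 0.0015, 0, 0, -6.3, 0.0347, 0.024, 0.0015, 0, 0, -6.3, 0.0336, 0.0252, 0.0015, 0, 0, -6.3, 0.0325, 0.0264, 0.0015, 0, 0, -6.3, 0.0313, 0.0275, 0.0015, 0, 0, -6.3, 0.03, 0.0286, 0.0015, 0, 0, -6.3, 0.0288, 0.0296, 0.0015, 0, 0, -6.3])

```text
clock: 3.1
position: [512.7, 270.4, 216.3]
orientation: [-0.0, 0.069, 0.998, -0.0]
ft_force: [-0.0, 0.9, -0.3]
finger_gap: 43.9
grip_force: 0.0
```

```bash
cat > w.py <<'E'
from h import *
import sys
s=state();c=get_calibration('wrist');p,d=camera('wrist')
cv2.imwrite(f'pics/{sys.argv[1]}.png',p[:,:,::-1]);np.save(f'pics/{sys.argv[1]}.npy',cloud('wrist',d,c))
print(s['clock'],s['position'].round(1),toolaz(s),s['finger_gap'],s['ft_force'].round(1),s['joint_positions'].round(2))
q=s['orientation'];M=R.from_quat([*q[1:],q[0]]).as_matrix();print('tool z',M[:,2].round(4),'cam pos',np.array(c['world_from_camera'])[:3,3].round(0))
E
python3 w.py w1
```

```text
3.1 [512.7 270.4 216.3] 172.12392268480426 43.88057645518404 [-0.   0.9 -0.3] [-0.    0.58 -0.77  1.73  0.46  1.02  0.49]
tool z [-4.e-04 -2.e-04 -1.e+00] cam pos [440. 279. 349.]
```

View pics/w1.png

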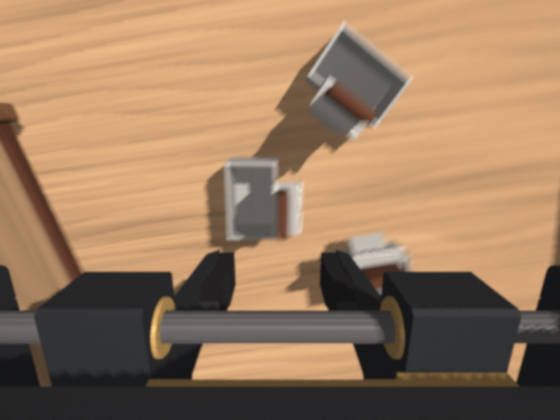

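The wrist view shows the target cup at about (252,200) with its brown block at about (284,213), between the fingers. A neighbouring tray sits at about (375,265), near the +y finger. I'll refine from the depth.

```bash
python3 - <<'E'
from h import *
W=np.load('pics/w1.npy');z=W[...,2]
m=np.zeros(z.shape,bool);m[145:250,215:310]=1
for a,b in((90,115),(62,80),(38,60)):
    q=W[m&(z>a)&(z<b)];print(a,len(q),np.median(q[:,2]),rect(q),np.percentile(q[:,:2],[2,98],axis=0).round(1).tolist())
W=cloud('top',np.load('pics/top0.npy'));z=W[...,2];m=np.zeros(z.shape,bool);m[145:195,100:158]=1;q=W[m&(z>85)];print('nbr',rect(q))
E
```

```text
90 534 100.01169203745057 (array([519.3, 270.7]), -7.8, array([39.4,  9.4])) [[500.0, 264.6], [537.6, 276.8]]
62 932 70.20923145499441 (array([520.1, 274.7]), -8.0, array([49.9, 25.4])) [[495.2, 260.4], [544.1, 288.6]]
38 784 44.948516734480364 (array([515.2, 239.7]), -8.5, array([80.6, 50. ])) [[473.3, 211.4], [555.9, 268.8]]
nbr (array([531.5, 208.6]), 68.2, array([356.8,  22.9]))
```

Emit:
jog_arm(targets=[-0.003, 0.0005, 0.016, 0, 0, 0, -0.003, 0.0005, 0.018, 0, 0, 0, 0, 0, 0.02, 0, 0, 0, 0, 0, 0.02, 0, 0, 0, 0, 0, 0.02, 0, 0, 0, 0, 0, 0.018, 0, 0, 0, 0, 0, 0.01, 0, 0, 0, 0, 0, 0.005, 0, 0, 0])

```text
clock: 4.15
position: [519.4, 269.7, 89.2]
orientation: [-0.0, 0.07, 0.998, -0.0]
ft_force: [0.4, -1.0, 0.2]
finger_gap: 43.9
grip_force: 0.0
```

Emit:
jog_arm(targets=[0, 0, 0, 0, 0, 0, 0, 0, 0, 0, 0, 0, 0, 0, 0, 0, 0, 0, 0, 0, 0, 0, 0, 0, 0, 0, 0, 0, 0, 0, 0, 0, 0, 0, 0, 0, 0, 0, 0, 0, 0, 0, 0, 0, 0, 0, 0, 0], jaw=0)

```text
clock: 5.15
position: [519.5, 269.7, 89.7]
orientation: [-0.0, 0.07, 0.998, 0.0]
ft_force: [-0.6, 1.5, -1.0]
finger_gap: 9.6
grip_force: 29.9
```

Emit:
jog_arm(targets=[0, 0, -0.005, 0, 0, 0, 0, 0, -0.015, 0, 0, 0, 0, 0, -0.025, 0, 0, 0, 0, 0, -0.03, 0, 0, 0, 0, 0, -0.03, 0, 0, 0, 0, 0, -0.025, 0, 0, 0, 0, 0, -0.018, 0, 0, 0, 0, 0, -0.007, 0, 0, 0])

```text
clock: 6.15
position: [519.7, 269.7, 246.0]
orientation: [0.001, 0.07, 0.998, 0.0]
ft_force: [-0.3, 0.8, -3.8]
finger_gap: 9.7
grip_force: 29.9
```

```bash
python3 - <<'E'
from h import *
s=state();p=s['position'];a=toolaz(s)%360;print(p.round(1),a,s['finger_gap'],s['ft_force'].round(1))
t=np.array([0,.06,.2,.36,.52,.68,.83,.94,1])
rows([p+(np.array([554,12,245])-p)*k for k in t],[a+(186.5-a)*k for k in t])
E
```

```text
[519.7 269.7 246. ] 171.9276648476568 9.743604232403662 [-0.3  0.8 -3.8]
-0.0042,-0.0150,0.0001,0,0,-0.9, -0.0093,-0.0352,0.0001,0,0,-2.0, -0.0092,-0.0406,0.0002,0,0,-2.3, -0.0075,-0.0409,0.0002,0,0,-2.3, -0.0058,-0.0412,0.0002,0,0,-2.3, -0.0039,-0.0388,0.0001,0,0,-2.2, -0.0018,-0.0285,0.0001,0,0,-1.6, -0.0005,-0.0156,0.0001,0,0,-0.9,
```

Emit:
jog_arm(targets=[-0.0042, -0.015, 0, 0, 0, -0.9, -0.0093, -0.0352, 0, 0, 0, -2.0, -0.0092, -0.0406, 0, 0, 0, -2.3, -0.0075, -0.0409, 0, 0, 0, -2.3, -0.0058, -0.0412, 0, 0, 0, -2.3, -0.0039, -0.0388, 0, 0, 0, -2.2, -0.0018, -0.0285, 0, 0, 0, -1.6, -0.0005, -0.0156, 0, 0, 0, -0.9])

```text
clock: 7.15
position: [553.1, 9.5, 243.8]
orientation: [-0.001, -0.055, 0.998, -0.0]
ft_force: [0.1, 0.3, -2.8]
finger_gap: 9.6
grip_force: 29.9
```

```bash
python3 w.py w2; python3 - <<'E'
from h import *
p,d=camera('top');cv2.imwrite('pics/top1.png',p[:,:,::-1]);W=cloud('top',d);np.save('pics/top1.npy',W)
m=np.zeros(d.shape,bool);m[140:272,284:312]=1
for lo,hi in((440,490),(490,520),(595,640)):
    q=W[m&(abs(W[...,2]-120.4)<3)&(W[...,0]>lo)&(W[...,0]<hi)]
    if len(q): print(lo,len(q),q.mean(0).round(1))
a=cv2.imread('pics/w2.png');b=p[:,:,::-1]
cv2.imwrite('pics/both.png',np.hstack([cv2.resize(a,(400,300)),cv2.resize(b[90:300,200:480],(400,300))]))
E
```

```text
7.15 [553.1   9.5 243.8] -173.67358395587618 9.609830360042709 [ 0.1  0.3 -2.8] [ 0.53  0.52 -0.84  1.77  0.44  1.05  1.21]
tool z [-1.9e-03 -7.0e-04 -1.0e+00] cam pos [480.   0. 376.]
440 173 [464.7   5.5 120.4]
490 101 [505.1  10.2 120.5]
```

View pics/both.png

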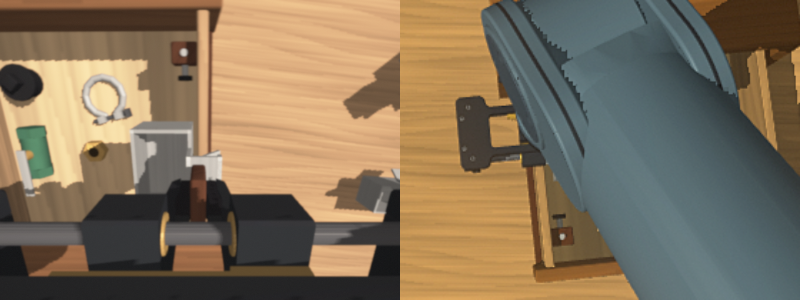

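The left half (wrist) shows the cup at about (162,158) inside the drawer. The bridge at about (205,165) is over the board at about (204,100), and the bumper is at (184,60) ahead of the cup. I'll measure the offset between tray and board in this one camera.

```bash
python3 - <<'E'
from h import *
W=np.load('pics/w2.npy');z=W[...,2]
m=np.zeros(z.shape,bool);m[0:210,255:320]=1
q=W[m&(abs(z-120.5)<3.5)];e=np.array([np.cos(np.radians(6.55)),np.sin(np.radians(6.55))]);n=np.array([-e[1],e[0]])
o=np.array([533.9,13.5])
t=(q[:,:2]-o)@n;s=(q[:,:2]-o)@e;k=abs(t)<12
vx,vy,x0,y0=cv2.fitLine(q[k][:,:2].astype(np.float32),cv2.DIST_HUBER,0,.01,.01).ravel()
print('rim',np.median(q[:,2]),np.percentile(t[k],[2,50,98]),'s',s[k].min(),s[k].max(),'ang',np.degrees(np.arctan(vy/vx)))
m=np.zeros(z.shape,bool);m[165:330,170:330]=1
for lo,hi in((195,204),(220,230),(245,262)):
    q=W[m&(z>lo)&(z<hi)];t=(q[:,:2]-o)@n;s=(q[:,:2]-o)@e;k=(abs(t)<60)&(s<90)
    if k.sum(): print(lo,k.sum(),np.median(q[k][:,2]),'t',np.percentile(t[k],[1,50,99]).round(1),'s',np.percentile(s[k],[1,99]).round(1),rect(q[k]))
# bumper block & nose
m=np.zeros(z.shape,bool);m[50:120,230:285]=1
q=W[m&(z>70)&(z<115)];s=(q[:,:2]-o)@e;t=(q[:,:2]-o)@n;k=t<-6
print('bumper s (rim x = s-59.5)',np.percentile(s[k],[1,50,99]),'t',np.percentile(t[k],[1,99]),'z',np.percentile(q[k][:,2],[1,50,99]))
E
```

```text
rim 120.2861911822047 [-8.90112126 -1.30632895  8.8540718 ] s -138.3723224639276 17.44284610349618 ang 6.275155
195 751 199.44029039059518 t [-60.  -31.4  -0.2] s [-22.3  14. ] (array([535. , -27.8]), -54.1, array([71.4, 50.6]))
220 1303 224.76732837101963 t [-16.1  -0.4   9.4] s [-7.1 10.6] (array([536.5,   8.4]), -83.7, array([30.2, 18.5]))
245 2810 254.30603842925714 t [-25.8  -7.6  11. ] s [-2.  25.9] (array([545.4,   5.4]), 59.8, array([31.7, 30.6]))
bumper s (rim x = s-59.5) [-103.85970377  -88.89529084  -62.87929531] t [-36.8095831   -7.63218345] z [ 83.99247467 102.88038856 105.91088902]
```

Emit:
jog_arm(targets=[0, 0.001, 0.004, 0, 0, 0, 0, 0.0015, 0.008, 0, 0, 0, 0, 0, 0.012, 0, 0, 0, 0, 0, 0.012, 0, 0, 0, 0, 0, 0.01, 0, 0, 0, 0, 0, 0.008, 0, 0, 0, 0, 0, 0.004, 0, 0, 0, 0, 0, 0.002, 0, 0, 0])

```text
clock: 8.25
position: [553.3, 14.4, 184.6]
orientation: [0.0, -0.056, 0.998, 0.0]
ft_force: [1.0, 0.1, -2.6]
finger_gap: 9.7
grip_force: 29.9
```

```bash
python3 w.py w3; python3 - <<'E'
from h import *
s=state();p=s['position'];o=np.array([533.9,13.5]);e=np.array([np.cos(np.radians(6.55)),np.sin(np.radians(6.55))]);n=np.array([-e[1],e[0]])
print('tcp s,t',(p[:2]-o)@e,(p[:2]-o)@n)
W=np.load('pics/w3.npy');z=W[...,2];hook=p[2]-22.4
t=(W[...,:2]-o)@n;ss=(W[...,:2]-o)@e
for nm,a,b,lo,hi in(('rim',117,124,-100,-30),('bridge',hook+1,hook+6,-15,8),('cupwall',hook-25,hook-19,-40,10)):
    k=(z>a)&(z<b)&(abs(t)<25)&(ss>lo)&(ss<hi)
    if k.sum()>20:print(nm,k.sum(),np.median(z[k]),np.percentile(t[k],[2,25,50,75,98]).round(1))
a=cv2.imread('pics/w3.png');cv2.imwrite('pics/w3c.png',cv2.resize(a[60:300,140:420],(700,600)))
E
```

```text
8.25 [553.3  14.4 184.6] -173.57473154279094 9.688114913801023 [ 1.   0.1 -2.6] [ 0.48  0.59 -0.79  1.82  0.51  0.95  1.15]
tool z [ 1.e-04  1.e-04 -1.e+00] cam pos [480.   5. 317.]
tcp s,t 19.32823334234069 -1.3994816368392173
rim 2474 120.08663425159686 [-7.2 -4.6 -1.6  1.4  4.3]
bridge 1054 165.53663691049394 [-11.1  -4.4   4.4   9.5  14.2]
cupwall 324 140.37596748749485 [-24.3 -17.9 -11.1  -9.3   2.9]
```

View pics/w3c.png

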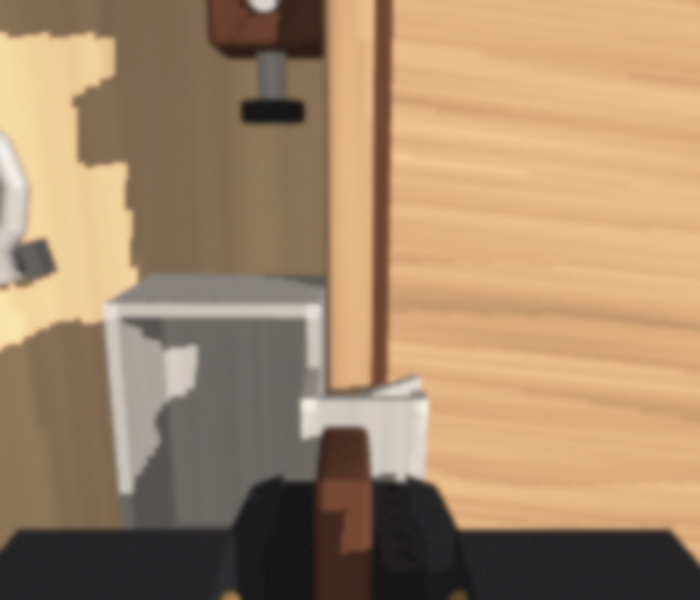

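The crop shows the cup's back wall (325) just inside the board's inner edge (330). The board (330–375) lies under the bridge (300–425), and the bumper nose at (272,112) is well ahead of the cup's end wall (280). Clearance inside is 1–2 mm, so I'll add 1 mm and go down.

Emit:
jog_arm(targets=[0, -0.001, 0.002, 0, 0, 0, 0, 0, 0.003, 0, 0, 0, 0, 0, 0.003, 0, 0, 0, 0, 0, 0.003, 0, 0, 0, 0, 0, 0.003, 0, 0, 0, 0, 0, 0.003, 0, 0, 0, 0, 0, 0.002, 0, 0, 0, 0, 0, 0.001, 0, 0, 0])

```text
clock: 9.3
position: [554.7, 15.1, 167.0]
orientation: [0.002, -0.057, 0.998, 0.0]
ft_force: [-3.5, 1.7, 17.1]
finger_gap: 9.8
grip_force: 29.9
```

Emit:
jog_arm(targets=[0, 0, 0.001, 0, 0, 0, 0, 0, 0.001, 0, 0, 0, 0, 0, 0.001, 0, 0, 0, 0, 0, 0.001, 0, 0, 0, 0, 0, 0.001, 0, 0, 0, 0, 0, 0.001, 0, 0, 0, 0, 0, 0.001, 0, 0, 0, 0, 0, 0.001, 0, 0, 0])

```text
clock: 10.3
position: [554.9, 15.4, 158.1]
orientation: [0.002, -0.057, 0.998, 0.001]
ft_force: [0.2, 3.9, 5.6]
finger_gap: 9.9
grip_force: 30.0
```

Emit:
jog_arm(targets=[0, 0, 0.001, 0, 0, 0, 0, 0, 0.001, 0, 0, 0, 0, 0, 0.001, 0, 0, 0, 0, 0, 0.001, 0, 0, 0, 0, 0, 0.001, 0, 0, 0, 0, 0, 0.001, 0, 0, 0, 0, 0, 0.001, 0, 0, 0, 0, 0, 0.001, 0, 0, 0])

```text
clock: 11.3
position: [554.7, 15.4, 150.0]
orientation: [0.002, -0.057, 0.998, 0.001]
ft_force: [0.3, 3.9, 5.9]
finger_gap: 9.8
grip_force: 30.0
```

```bash
python3 w.py w4; python3 - <<'E'
from h import *
s=state();p=s['position'];o=np.array([533.9,13.5]);e=np.array([np.cos(np.radians(6.55)),np.sin(np.radians(6.55))]);n=np.array([-e[1],e[0]])
print('tcp s,t',(p[:2]-o)@e,(p[:2]-o)@n,s['torque'].round(2))
W=np.load('pics/w4.npy');z=W[...,2]
t=(W[...,:2]-o)@n;ss=(W[...,:2]-o)@e
k=(abs(z-120)<4)&(abs(t)<9)&(ss>-100)&(ss<-30);print('rim',np.median(z[k]))
k=(z>123)&(z<150)&(t>2)&(t<15)&(ss>-15)&(ss<6);print('bridge',k.sum(),np.percentile(z[k],[10,50,90]))
k=(z>85)&(z<118)&(t<-12)&(t>-70)&(ss>-30)&(ss<20);print('cup rim z',np.percentile(z[k],[5,50,95]))
E
```

```text
11.3 [554.7  15.4 150. ] -173.47497209162296 9.770836280909453 [0.3 3.9 5.9] [ 0.45  0.64 -0.76  1.84  0.55  0.88  1.12]
tool z [ 0.0035  0.0023 -1.    ] cam pos [481.   5. 282.]
tcp s,t 20.84180219711627 -0.4590421682763575 [ 0.83 -0.17  0.03]
rim 120.13314330244671
bridge 542 [129.89362416 130.95606233 131.97026527]
cup rim z [ 86.8782952  103.29992151 106.52940787]
```

Emit:
jog_arm(targets=[0, 0, 0.001, 0, 0, 0, 0, 0, 0.001, 0, 0, 0, 0, 0, 0.001, 0, 0, 0, 0, 0, 0.001, 0, 0, 0, 0, 0, 0.001, 0, 0, 0, 0, 0, 0.001, 0, 0, 0, 0, 0, 0, 0, 0, 0, 0, 0, 0, 0, 0, 0])

```text
clock: 12.35
position: [553.9, 15.2, 143.2]
orientation: [0.001, -0.057, 0.998, 0.001]
ft_force: [0.2, 6.1, 3.2]
finger_gap: 9.7
grip_force: 30.0
```

Emit:
jog_arm(targets=[0, 0, 0.0005, 0, 0, 0, 0, 0, 0, 0, 0, 0, 0, 0, 0.0005, 0, 0, 0, 0, 0, 0, 0, 0, 0, 0, 0, 0, 0, 0, 0, 0, 0, 0, 0, 0, 0, 0, 0, 0, 0, 0, 0, 0, 0, 0, 0, 0, 0])

```text
clock: 13.35
position: [554.0, 15.2, 142.4]
orientation: [0.001, -0.057, 0.998, 0.001]
ft_force: [-0.1, 4.9, 5.2]
finger_gap: 9.5
grip_force: 30.0
```

Emit:
jog_arm(targets=[0, 0, 0.0005, 0, 0, 0, 0, 0, 0, 0, 0, 0, 0, 0, 0, 0, 0, 0, 0, 0, 0, 0, 0, 0, 0, 0, 0, 0, 0, 0, 0, 0, 0, 0, 0, 0, 0, 0, 0, 0, 0, 0, 0, 0, 0, 0, 0, 0])

```text
clock: 14.35
position: [554.0, 15.2, 142.3]
orientation: [0.001, -0.057, 0.998, 0.001]
ft_force: [-1.9, 4.7, 9.6]
finger_gap: 9.4
grip_force: 30.0
```

Emit:
jog_arm(targets=[0, 0, 0.0005, 0, 0, 0, 0, 0, 0, 0, 0, 0, 0, 0, 0, 0, 0, 0, 0, 0, 0, 0, 0, 0, 0, 0, 0, 0, 0, 0, 0, 0, 0, 0, 0, 0, 0, 0, 0, 0, 0, 0, 0, 0, 0, 0, 0, 0])

```text
clock: 15.35
position: [554.0, 15.1, 142.3]
orientation: [0.001, -0.057, 0.998, 0.001]
ft_force: [-3.6, 4.7, 15.2]
finger_gap: 9.7
grip_force: 30.0
```

```bash
python3 - <<'E'
from h import *
o=np.array([533.9,13.5]);e=np.array([np.cos(np.radians(6.55)),np.sin(np.radians(6.55))]);n=np.array([-e[1],e[0]])
p=state()['position'];print('tcp s',(p[:2]-o)@e,'-> end wall',(p[:2]-o)@e-40)
for f in('w3','w4'):
    W=np.load(f'pics/{f}.npy');z=W[...,2];t=(W[...,:2]-o)@n;s=(W[...,:2]-o)@e
    k=(z>70)&(z<110)&(t<-10)&(t>-36)&(s>-125)&(s<-35)
    h,b=np.histogram(s[k],np.arange(-125,-34,5));print(f,list(zip(b.astype(int),h)))
    k&=(z>80)&(s<-30);k2=k&(abs(t+22)<8)&(s<-45);print(np.percentile(s[k2],[50,95,99,100]),np.median(z[k2]))
    k3=(z>95)&(z<105)&(t<-10)&(t>-60)&(s>-35)&(s<10);print('cup end s',np.percentile(s[k3],[1,5]) if k3.any() else None)
E
```

```text
tcp s 20.130649179560976 -> end wall -19.869350820439024
w3 [(np.int64(-125), np.int64(0)), (np.int64(-120), np.int64(0)), (np.int64(-115), np.int64(0)), (np.int64(-110), np.int64(0)), (np.int64(-105), np.int64(308)), (np.int64(-100), np.int64(362)), (np.int64(-95), np.int64(371)), (np.int64(-90), np.int64(371)), (np.int64(-85), np.int64(464)), (np.int64(-80), np.int64(97)), (np.int64(-75), np.int64(90)), (np.int64(-70), np.int64(164)), (np.int64(-65), np.int64(100)), (np.int64(-60), np.int64(0)), (np.int64(-55), np.int64(0)), (np.int64(-50), np.int64(0)), (np.int64(-45), np.int64(0)), (np.int64(-40), np.int64(0))]
[-86.86341817 -64.59235866 -62.7363717  -62.64001621] 102.81962722266985
cup end s [-21.32772886 -21.18541163]
w4 [(np.int64(-125), np.int64(0)), (np.int64(-120), np.int64(0)), (np.int64(-115), np.int64(0)), (np.int64(-110), np.int64(0)), (np.int64(-105), np.int64(477)), (np.int64(-100), np.int64(548)), (np.int64(-95), np.int64(536)), (np.int64(-90), np.int64(550)), (np.int64(-85), np.int64(758)), (np.int64(-80), np.int64(132)), (np.int64(-75), np.int64(133)), (np.int64(-70), np.int64(226)), (np.int64(-65), np.int64(166)), (np.int64(-60), np.int64(0)), (np.int64(-55), np.int64(0)), (np.int64(-50), np.int64(0)), (np.int64(-45), np.int64(0)), (np.int64(-40), np.int64(0))]
[-86.64473626 -64.39379495 -62.61284551 -62.52077767] 102.80751853937547
cup end s [-19.61168787 -19.54017452]
```

Emit:
jog_arm(targets=[0, 0, -0.0007, 0, 0, 0, 0.001, 0, 0, 0, 0, 0, 0.001, 0, 0, 0, 0, 0, 0.001, 0, 0, 0, 0, 0, 0.001, 0, 0, 0, 0, 0, 0.001, 0, 0, 0, 0, 0, 0.001, 0, 0, 0, 0, 0, 0, 0, 0, 0, 0, 0])

```text
clock: 16.35
position: [550.4, 14.8, 142.6]
orientation: [0.004, -0.057, 0.998, 0.002]
ft_force: [6.2, 7.3, 0.6]
finger_gap: 9.9
grip_force: 30.0
```

Emit:
jog_arm(targets=[0.002, 0, 0.0005, 0, 0, 0, 0.003, 0, 0, 0, 0, 0, 0.003, 0, 0, 0, 0, 0, 0.003, 0, 0, 0, 0, 0, 0.003, 0, 0, 0, 0, 0, 0.003, 0, 0, 0, 0, 0, 0.003, 0, 0, 0, 0, 0, 0.002, 0, 0, 0, 0, 0])

```text
clock: 17.35
position: [529.5, 12.4, 142.6]
orientation: [0.005, -0.057, 0.998, 0.002]
ft_force: [7.8, 6.6, 1.7]
finger_gap: 9.5
grip_force: 30.0
```

```bash
cat > m.py <<'E'
from h import *
import sys
o=np.array([533.9,13.5]);e=np.array([np.cos(np.radians(6.55)),np.sin(np.radians(6.55))]);n=np.array([-e[1],e[0]])
st=state();p=st['position'];print(st['clock'],'tcp s,t',((p[:2]-o)@e).round(2),((p[:2]-o)@n).round(2),p[2].round(1),st['ft_force'].round(1))
c=get_calibration('wrist');im,d=camera('wrist');cv2.imwrite(f'pics/{sys.argv[1]}.png',im[:,:,::-1]);W=cloud('wrist',d,c)
z=W[...,2];t=(W[...,:2]-o)@n;s=(W[...,:2]-o)@e
k=(abs(z-102.8)<2)&(t<-8)&(t>-40)&(s<-60);print('block s',np.percentile(s[k],[1,99]).round(1))
k=(z>76)&(z<99)&(abs(t+22)<9)&(s<-50)&(s>-81);print('nose s',np.percentile(s[k],[50,98,100]).round(1),k.sum(),'z',np.median(z[k]))
k=(z>95)&(z<101)&(t<-30)&(t>-60)&(s>-75)&(s<20);print('cup end s',np.percentile(s[k],[1,5]).round(1))
k=(z>115)&(z<130)&(t>2)&(t<15)&(s>-60)&(s<20)
k2=(abs(z-120)<3)&(abs(t)<9)&(s<-75);print('rim z',np.median(z[k2]).round(2),'bridge top',np.percentile(z[k&(z>121.5)],[20,50,80]).round(1))
k=(abs(z-120)<5)&(t<-40)&(s<-120);print('front inner s',np.percentile(s[k],99).round(1) if k.any() else None)
E
python3 m.py w5
```

```text
17.35 tcp s,t -4.47 -0.62 142.6 [7.8 6.6 1.7]
block s [-130.6  -80.8]
nose s [-68.5 -63.  -62.7] 640 z 92.73568996722847
cup end s [-44.2 -44. ]
rim z 120.14 bridge top [122.8 123.4 123.9]
front inner s None
```

Emit:
jog_arm(targets=[0.002, 0, 0.0003, 0, 0, 0, 0.002, 0, 0, 0, 0, 0, 0.002, 0, 0, 0, 0, 0, 0.002, 0, 0, 0, 0, 0, 0.002, 0, 0, 0, 0, 0, 0.002, 0, 0, 0, 0, 0, 0.002, 0, 0, 0, 0, 0, 0.001, 0, 0, 0, 0, 0])

```text
clock: 18.4
position: [515.3, 10.8, 142.6]
orientation: [0.005, -0.057, 0.998, 0.002]
ft_force: [8.5, 6.6, 3.5]
finger_gap: 9.8
grip_force: 30.0
```

Emit:
jog_arm(targets=[0.0005, 0, 0, 0, 0, 0, 0.0005, 0, 0, 0, 0, 0, 0.0005, 0, 0, 0, 0, 0, 0.0005, 0, 0, 0, 0, 0, 0.0005, 0, 0, 0, 0, 0, 0.0005, 0, 0, 0, 0, 0, 0, 0, 0, 0, 0, 0, 0, 0, 0, 0, 0, 0])

```text
clock: 19.4
position: [512.3, 10.4, 142.6]
orientation: [0.005, -0.057, 0.998, 0.002]
ft_force: [7.8, 5.6, 3.3]
finger_gap: 9.5
grip_force: 30.0
```

```bash
python3 m.py w6
```

```text
19.4 tcp s,t -21.78 -0.58 142.6 [7.8 5.6 3.3]
block s [-130.5  -80.9]
nose s [-66.3 -58.8 -58.6] 859 z 93.57347415396583
cup end s [-61.5 -61.3]
rim z 120.49 bridge top [122.8 123.4 124. ]
front inner s -130.2
```

Emit:
jog_arm(targets=[0.0005, 0, 0, 0, 0, 0, 0.0005, 0, 0, 0, 0, 0, 0.0005, 0, 0, 0, 0, 0, 0.0005, 0, 0, 0, 0, 0, 0, 0, 0, 0, 0, 0, 0, 0, 0, 0, 0, 0, 0, 0, 0, 0, 0, 0, 0, 0, 0, 0, 0, 0])

```text
clock: 20.45
position: [510.9, 10.3, 142.7]
orientation: [0.006, -0.057, 0.998, 0.002]
ft_force: [10.9, 6.6, 1.8]
finger_gap: 9.8
grip_force: 30.0
```

Emit:
jog_arm(targets=[0.0005, 0, 0, 0, 0, 0, 0.0005, 0, 0, 0, 0, 0, 0.0005, 0, 0, 0, 0, 0, 0.0005, 0, 0, 0, 0, 0, 0, 0, 0, 0, 0, 0, 0, 0, 0, 0, 0, 0, 0, 0, 0, 0, 0, 0, 0, 0, 0, 0, 0, 0])

```text
clock: 21.45
position: [509.1, 10.1, 142.8]
orientation: [0.006, -0.057, 0.998, 0.002]
ft_force: [10.7, 7.7, 2.4]
finger_gap: 9.8
grip_force: 30.0
```

Emit:
jog_arm(targets=[0.0005, 0, 0.0003, 0, 0, 0, 0.0005, 0, 0, 0, 0, 0, 0.0005, 0, 0, 0, 0, 0, 0.0005, 0, 0, 0, 0, 0, 0.0005, 0, 0, 0, 0, 0, 0.0005, 0, 0, 0, 0, 0, 0.0005, 0, 0, 0, 0, 0, 0.0005, 0, 0, 0, 0, 0])

```text
clock: 22.45
position: [505.9, 9.8, 142.8]
orientation: [0.007, -0.057, 0.998, 0.002]
ft_force: [11.6, 5.7, 3.3]
finger_gap: 9.8
grip_force: 30.0
```

```bash
python3 m.py w7;python3 - <<'E'
import cv2
a=cv2.imread('pics/w7.png');cv2.imwrite('pics/w7c.png',cv2.resize(a[60:300,140:420],(700,600)))
E
```

```text
22.45 tcp s,t -28.24 -0.5 142.8 [11.6  5.7  3.3]
block s [-130.5  -80.7]
nose s [-70.3 -64.5 -64.3] 676 z 95.59876304364752
cup end s [-67.6 -67.3]
rim z 120.57 bridge top [122.9 123.5 124.1]
front inner s -130.2
```

View pics/w7c.png

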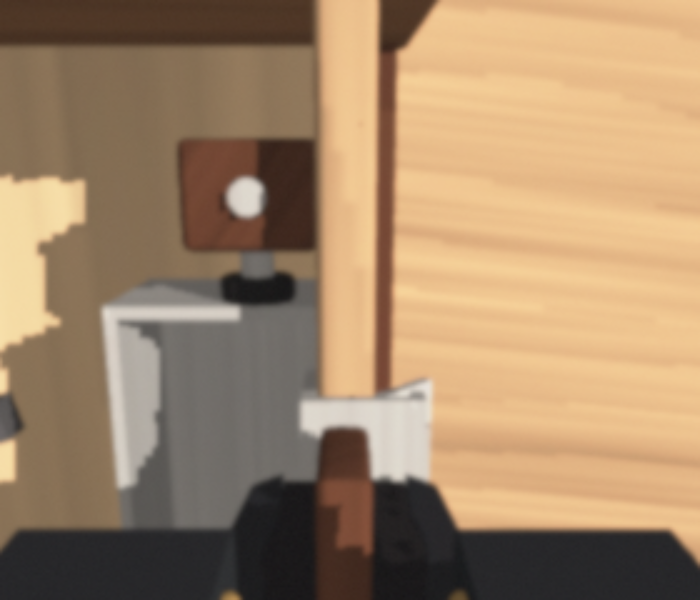

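The crop shows the nose at (257,290) in contact with the cup's end wall (310), with the stem shortened to about 5 mm of press. The board front and block haven't moved. I'll go 1 mm more, then release.

Emit:
jog_arm(targets=[0.0005, 0, 0.0003, 0, 0, 0, 0.0005, 0, 0, 0, 0, 0, 0, 0, 0, 0, 0, 0, 0, 0, 0, 0, 0, 0, 0, 0, 0, 0, 0, 0, 0, 0, 0, 0, 0, 0, 0, 0, 0, 0, 0, 0, 0, 0, 0, 0, 0, 0])

```text
clock: 23.5
position: [505.4, 9.8, 142.8]
orientation: [0.007, -0.057, 0.998, 0.002]
ft_force: [12.3, 7.0, 4.9]
finger_gap: 9.6
grip_force: 30.0
```

Emit:
jog_arm(targets=[0, 0, 0, 0, 0, 0, 0, 0, 0, 0, 0, 0, 0, 0, 0, 0, 0, 0, 0, 0, 0, 0, 0, 0, 0, 0, 0, 0, 0, 0, 0, 0, 0, 0, 0, 0, 0, 0, 0, 0, 0, 0, 0, 0, 0, 0, 0, 0], jaw=40)

```text
clock: 24.5
position: [498.7, 7.2, 140.0]
orientation: [-0.0, -0.056, 0.998, -0.0]
ft_force: [-0.8, 0.5, 0.7]
finger_gap: 35.2
grip_force: 0.0
```

```bash
python3 m.py w8
```

```text
24.5 tcp s,t -35.7 -2.22 140.0 [-0.8  0.5  0.7]
block s [-130.4  -80.7]
nose s [-70.5 -64.8 -64.6] 675 z 95.76210685097647
cup end s [-67.9 -67.7]
rim z 120.55 bridge top [123.1 123.6 124.2]
front inner s -130.3
```

Emit:
jog_arm(targets=[0, 0, -0.003, 0, 0, 0, 0, 0, -0.006, 0, 0, 0, 0, 0, -0.01, 0, 0, 0, 0, 0, -0.015, 0, 0, 0, 0, 0, -0.02, 0, 0, 0, 0, 0, -0.02, 0, 0, 0, 0, 0, -0.015, 0, 0, 0, 0, 0, -0.005, 0, 0, 0])

```text
clock: 25.55
position: [499.2, 7.2, 235.3]
orientation: [0.001, -0.056, 0.998, -0.0]
ft_force: [0.0, -0.0, -0.4]
finger_gap: 35.1
grip_force: 0.0
```

```bash
python3 m.py w9; python3 - <<'E'
from h import *
im=cv2.imread('pics/w9.png');cv2.imwrite('pics/w9c.png',im)
E
```

```text
25.55 tcp s,t -35.21 -2.35 235.3 [ 0.  -0.  -0.4]
block s [-104.   -81.1]
nose s [-70.9 -65.1 -64.9] 295 z 95.61473049711879
cup end s [-67.8 -67.7]
rim z 120.43 bridge top [123.1 123.7 124.3]
front inner s -130.4
```

View pics/w9.png

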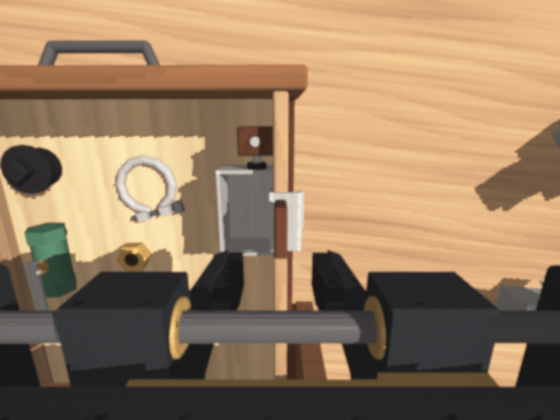

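The tray hangs straight on the board (bridge at (287,220)), with its end wall at (245,170) against the nose at (256,163). Press is about 5 mm, the hook is down, and the gripper is clear.

```bash
python3 -c "
from cell import *
print(sign_off())"
```

```text
the job is handed in; nothing more can be done
None
```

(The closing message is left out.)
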